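# Hold the pivot tube in the bracket for tacking

## Task

From the stock tray take the long round tube, the one that just fits between the two lugs of the clamped-down bracket, and hold it in place for the welder to tack: level and steady in the air between the lugs, in line with their two holes and touching neither lug. Leave the rest of the stock in the tray and the things on the bench where they are. Finish while still holding the tube there in the gripper; do not let go of it.

Things in the scene. Friction and masses are not known exactly. Their poses are not given: they have to be found in the camera images.
- tray: Open stock tray of grey sheet steel, 240 (x) by 300 (y) by 40 mm high, 4 mm walls and floor, fixed to the bench. Origin: centre of its underside, on the bench top. In it five bare-steel cut pieces: four lie side by side, roughly along the tray's x, in any order, about 66 mm from centre to centre; the fifth, a flat bar, lies across them along y at the far (+x) end.
- tube: The tube to hold: round steel tube, 27 mm outside diameter, 150 mm long, bore 21 mm, 0.2 to 0.35 kg; the longer of the two round tubes in the tray. Origin: on its axis at mid length (its centre of mass). Its x axis runs along the tube; y and z turn with it as it rolls. Lies on the tray floor, so its axis starts 17.5 mm above the bench.
- short_tube: Round steel tube of the same 27 mm diameter but only 95 mm long (not wanted). Origin on its axis at mid length, x along it.
- square_tube: Square steel tube 25 by 25 by 130 mm (not wanted). Origin: centre of its underside, x along it.
- angle: Steel angle 30 by 30 by 4 mm, 140 mm long (not wanted), one leg flat on the tray floor, the other standing at its +y edge. Origin: centre of its underside, x along it.
- flat_bar: Steel flat bar 30 by 8 by 190 mm (not wanted), lying along the tray's y at its +x end. Origin: centre of its underside, y along it.
- bracket: Bare-steel bracket strapped down on a dark steel tacking plate, all fixed. Plate 140 (x) by 340 (y) by 12 mm; on it the bracket's foot, 50 by 236 (y) by 10 mm, with two upright lugs on the foot. Strap clamps outside the lugs (|y| 100 to 168 mm) reach 64 mm above the bench. Origin: centre of the plate's underside, on the bench top; y runs from lug to lug.
- lug_a (a point): Middle of the top edge, inner face, of the lug at the bracket's +y end, 115 mm above the bench. Each lug is a plate 50 mm wide (x) and 8 mm thick (y), rising from 22 to 115 mm above the bench, with a 21 mm through hole along y in the middle of its width, centre 28 mm below this point. The inner faces are 160 mm apart: the tube goes between with 5 mm at each end.
- lug_b (a point): The same point of the other lug, at the bracket's -y end.
- holes_mid (a point): The point midway between the two lug holes, on the line through them: 87 mm above the bracket's origin, 65 mm above its foot, with the bracket's axes (the line through the holes is y). The tube's middle belongs here, its axis along this y.
- pliers: Combination pliers with blue grips, 210 mm long, 57 mm wide, 15 mm high, lying on the bench at the right side. Origin: about its middle, on the bench; x along it.
- tape_measure: Tape measure, 68 by 36 by 60 mm high, standing on the bench at the left side. Origin: centre of its underside.
- chipping_hammer: Chipping hammer, 280 mm long, head 130 mm across, 28 mm high, lying on the bench beyond the tray and bracket. Origin: about its middle, on the bench; x along the handle.
- gas_cup: Pink ceramic torch cup, 30 mm diameter, 52 mm high, standing on the bench beyond the tray and bracket. Origin: centre of its underside.

How it is judged (in metres and radians):
On the way:
1. the long round tube alone is lifted clear of the tray in the gripper, the other stock left in the tray (height (world z) of tube above 0.07 m and contact force between the fingers and tube above 1 N and contact force between tube and tray below 0.1 N and x of short_tube in the frame of tray between -0.12 and 0.12 m and y of short_tube in the frame of tray between -0.15 and 0.15 m and x of square_tube in the frame of tray between -0.12 and 0.12 m and y of square_tube in the frame of tray between -0.15 and 0.15 m and x of angle in the frame of tray between -0.12 and 0.12 m and y of angle in the frame of tray between -0.15 and 0.15 m and x of flat_bar in the frame of tray between -0.12 and 0.12 m and y of flat_bar in the frame of tray between -0.15 and 0.15 m and z of each of short_tube, square_tube, angle, flat_bar in the frame of tray below 0.06 m), for 0.2 s.
At the end, for the whole second after the job is handed in: Tube held by the fingers alone, at rest, touching no lug, its middle within 6 mm of the hole line (5 mm along it), within 0.06 rad of level and 0.07 rad of that line; the other four pieces are in the tray and the four bench things within 30 mm of where they were (contact force between the fingers and tube above 1 N and contact force between tube and bracket below 0.1 N and x of tube in the frame of holes_mid between -0.006 and 0.006 m and z of tube in the frame of holes_mid between -0.006 and 0.006 m and y of tube in the frame of holes_mid between -0.005 and 0.005 m and angle between tube's own x axis and vertical between 1.5108 and 1.6308 rad and angle between the x axis of tube and the y axis of holes_mid, either way round below 0.07 rad and linear speed of tube below 0.01 m/s and angular speed of tube below 0.1 rad/s and x of short_tube in the frame of tray between -0.12 and 0.12 m and y of short_tube in the frame of tray between -0.15 and 0.15 m and x of square_tube in the frame of tray between -0.12 and 0.12 m and y of square_tube in the frame of tray between -0.15 and 0.15 m and x of angle in the frame of tray between -0.12 and 0.12 m and y of angle in the frame of tray between -0.15 and 0.15 m and x of flat_bar in the frame of tray between -0.12 and 0.12 m and y of flat_bar in the frame of tray between -0.15 and 0.15 m and z of each of short_tube, square_tube, angle, flat_bar in the frame of tray below 0.06 m and distance of each of pliers, tape_measure, chipping_hammer, gas_cup from where it was at the start of the episode below 0.03 m); the arm keeps its last pose, push and grip.
It fails at once if the pliers on the bench is disturbed (shifted more than 30 mm) (distance of pliers from where it was at the start of the episode above 0.03 m).
It fails at once if the tape measure on the bench is disturbed (shifted more than 30 mm) (distance of tape_measure from where it was at the start of the episode above 0.03 m).
It fails at once if the chipping hammer on the bench is disturbed (shifted more than 30 mm) (distance of chipping_hammer from where it was at the start of the episode above 0.03 m).
It fails at once if the gas cup on the bench is disturbed (shifted more than 30 mm) (distance of gas_cup from where it was at the start of the episode above 0.03 m).
It also fails if it takes over 48 s, if anything falls off the work surface, if the arm or the gripper's body presses on something with over 40 N, if the wrist force passes 120 N, or if a joint passes its speed limit or range.

## Robot

A 6-joint arm with a two-finger parallel gripper is mounted at the origin on the work surface. World frame = base frame: x ahead of the robot, y to its left, z up, the work surface at z = 0. Lengths are in m, angles in degrees, forces in N, time in s.
With the tool pointing down it reaches from about 0.375 to 0.75 m from the base axis. Payload 9 kg.
Tool frame: the origin (TCP) lies where the fingers leave the gripper's body, on its centre line; the fingertips stand 73 mm ahead of it and the grasp point (between the pads) lies 54 mm ahead of it (robot.tip_reach is the distance from the TCP to the fingertips, in m); z points along the fingers, y is the direction in which the jaws open and shut (so a half turn about z gives the same grasp; the last joint's range is limited). The gripper opens to 85 mm and grips with 20 to 120 N. Pads are 22 mm wide; open, the fingers measure 114 mm over their backs; the gripper's body (76 mm by 85 mm) begins 54 mm behind the grasp point. The pads swing forward as they close: fully open they stand 13 mm farther back than shut.
Start: joints at [-12.473, 5.964, 5.575, 89.605, 0, 77.527], TCP at [0.6, 0, 0.304] pointing down, gripper open.
Joint ranges: [-171.21, 171.21], [-48.23, 106.86], [-62.78, 66.21], [-105.2, 120.99], [-86.42, 89.51], [-180, 180]. Speed limits (degrees/s): [127.2, 127.2, 147.25, 180, 180, 180].

## Interface

Orientations are given as [roll, pitch, yaw] about the fixed x, y, z axes, in that order (R = Rz(yaw) Ry(pitch) Rx(roll)).
In Python, from plant import robot gives the robot as it stands. Calls block until the motion is done:
- robot.move_pose(position, orientation): joint-space move of the TCP to a pose.
- robot.line_to(position, vel=0.15, rotation=None, guard=None): straight line of the TCP; rotation=None keeps the orientation; vel is the mean speed in m/s. With guard (N) it stops when the force on the tool has changed by that much, and returns True; else False.
- robot.goto_joints(angles): joint-space move.
- robot.set_gripper(opening): finger opening in m; the grip force is fixed at half the most; returns when the fingers have stopped.
- robot.pause(seconds).
- robot.ik(position, orientation): joint angles nearest the present ones, or None.
- robot.observe(): the state.
- robot.grab_frame(name): name is "scene" or "side" or "wrist"; returns the picture (384x512x3 uint8, blue, green, red); there is no depth.
- robot.get_calibration(name): a dict with "vertical_fov" (degrees; the focal length in pixels is half the picture's height over the tangent of half this angle, whatever the lens; pixels are square), "cx", "cy" (the principal point, pixels), "rvec" (rotation vector, rad) and "tvec" (3), from world to camera coordinates, as OpenCV has them. Camera axes: x right, y down, z forward; pixel columns grow to the right and rows downward; lengths in m; the calibration is good to about 2 mm. A picture is of the moment at which its call begins: read the wrist's pose just before it. get_calibration takes no time and is no camera call; for the wrist camera it gives the pose at the moment of the call.
A pose or a line that the arm cannot do raises robot.IKError and nothing moves.
- robot.job_done(): hands the job in, once; it reports no verdict.
The state is a dict: "time": time; "q": joint angles; "qvel": joint speeds; "joint_torque": joint torques, N m; "tool_pos": TCP position; "tcp_rot": TCP orientation; "ft_force": force on the tool from outside, world axes, zero at the start; "torque": the same for the moment, N m; "gripper_width": finger opening in m.
Only numpy, scipy, OpenCV 4.12 (cv2) and the standard library are available. Lean on these libraries where they do the work, as an engineer would, in place of code of your own. Each camera call takes 0.05 s, during which the arm holds its last target. There are 200 camera calls.

## Working session

There is one attempt and no reset: what is moved stays moved. The work goes in short steps, each a Python script; the robot and the scene stay as the last script left them, time stands still between calls to the robot, and variables do not carry over. Pictures are saved under pics/ and viewed, about 8 in all and at most 12, crops included, and the job is handed in when it is done.

```bash
mkdir -p pics; ls; python3 - <<'E'
from plant import robot
import cv2
for n in ("scene","side","wrist"):
    c=robot.get_calibration(n); print(n,c)
    im=robot.grab_frame(n); cv2.imwrite(f"pics/{n}0.png",im)
print(robot.observe())
E
```

```text
pics
scene {'vertical_fov': 54.455679487568354, 'cx': 259.7582552528804, 'cy': 188.51870279789628, 'rvec': array([ 1.07628527,  2.22257803, -1.2042784 ]), 'tvec': array([ 0.38952572, -0.17487786,  1.60672533])}
side {'vertical_fov': 47.29729030646906, 'cx': 256.15375591640867, 'cy': 189.64922336147168, 'rvec': array([ 0.572239  , -2.49588723,  1.39309506]), 'tvec': array([0.56293308, 0.21419296, 1.49391827])}
wrist {'vertical_fov': 70.92911976009314, 'cx': 251.89964852392896, 'cy': 188.21104368028347, 'rvec': array([-2.84928304e+00, -1.53736519e-04,  2.68014271e-03]), 'tvec': array([-0.59858366, -0.03656883,  0.37896778])}
{'time': 0.15, 'q': array([-1.24723113e+01,  5.99193034e+00,  5.53856091e+00,  8.96057720e+01,
       -1.49837232e-03,  7.75258440e+01]), 'qvel': array([ 0.01601238, -0.11631325,  0.25514242,  0.03336783,  0.01978244,
        0.07870133]), 'joint_torque': array([ 3.56894714e-03, -5.57353413e+01,  5.04006886e+01,  1.24952567e-02,
       -2.60494489e-04,  1.42527287e-05]), 'tool_pos': array([5.99817199e-01, 5.40505885e-05, 3.03301121e-01]), 'tcp_rot': array([-1.79941931e+02, -1.13115041e-02,  9.00018398e+01]), 'ft_force': array([0.22296268, 0.21979559, 0.03559212]), 'torque': array([ 0.02267859, -0.01145604,  0.02052767]), 'gripper_width': 0.08560598662647169}
```

View pics/scene0.png

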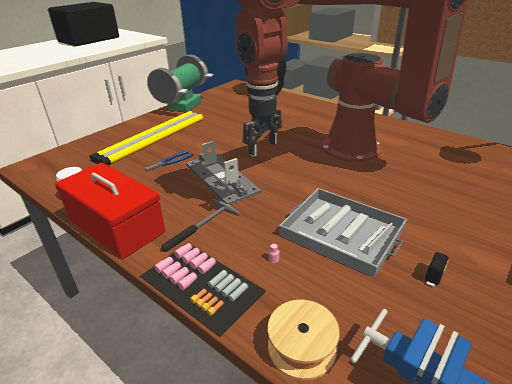

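View pics/wrist0.png

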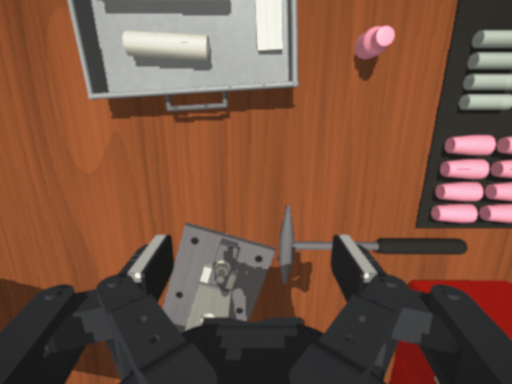

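```bash
cat > h.py <<'E'
from plant import robot
import cv2, numpy as np
def cal(n):
    c=robot.get_calibration(n); f=192/np.tan(np.radians(c["vertical_fov"])/2)
    K=np.array([[f,0,c["cx"]],[0,f,c["cy"]],[0,0,1]]); R,_=cv2.Rodrigues(c["rvec"]); return K,R,np.ravel(c["tvec"])
def ray(C,p):
    K,R,t=C; return -R.T@t, R.T@np.linalg.inv(K)@np.array([*p,1.])
def onz(C,p,z):
    o,d=ray(C,p); return o+d*(z-o[2])/d[2]
def proj(C,P):
    K,R,t=C; return cv2.projectPoints(np.atleast_2d(np.float64(P)),cv2.Rodrigues(R)[0],t,K,None)[0][:,0]
E
python3 - <<'E'
from h import *
np.set_printoptions(precision=4,suppress=True)
C=cal("wrist")
print("cam",ray(C,(252,188)))
for nm,p,z in [("trayL",(90,97),.04),("trayR",(297,86),.04),("tubeL",(124,44),.0175),("tubeR",(208,47),.0175),("plate1",(188,225),.012),("plate2",(273,248),.012)]: print(nm,onz(C,p,z))
S=cal("scene")
for nm,p,z in [("t1",(318,190),.04),("t2",(406,219),.04),("t3",(374,270),.04),("t4",(280,229),.04),("lugtopL",(209,147),.115),("lugtopR",(231,164),.115),("gas",(274,260),0),("tapem",(437,280),0)]: print(nm,onz(S,p,z))
E
```

```text
cam (array([0.5993, 0.0741, 0.3724]), array([-0.0013, -0.2875, -0.9578]))
trayL [0.4093 0.0854 0.04  ]
trayR [0.6509 0.0974 0.04  ]
tubeL [0.4471 0.1457 0.0175]
tubeR [0.5466 0.1425 0.0175]
plate1 [ 0.5056 -0.0904  0.012 ]
plate2 [ 0.6302 -0.1278  0.012 ]
t1 [0.4147 0.0902 0.04  ]
t2 [0.3891 0.3843 0.04  ]
t3 [0.6442 0.3983 0.04  ]
t4 [0.6596 0.1099 0.04  ]
lugtopL [ 0.5119 -0.3274  0.115 ]
lugtopR [ 0.5562 -0.1755  0.115 ]
gas [ 0.7405  0.1489 -0.    ]
tapem [0.5371 0.5314 0.    ]
```

```bash
python3 - <<'E'
from h import *
rot=[180,0,90]
for nm,p in (("B",[.535,-.295,.42]),("T",[.525,.215,.42])):
    q=robot.ik(p,rot); print(nm,q)
    if q is None: p[2]=.36
    robot.move_pose(p,rot); robot.pause(.3)
    K,R,t=cal("wrist"); np.savez(f"{nm}.npz",K=K,R=R,t=t)
    cv2.imwrite(f"pics/w{nm}.png",robot.grab_frame("wrist"))
o=robot.observe(); print(o["time"],o["tool_pos"],o["tcp_rot"])
E
```

```text
B [-41.11971509  11.86277893  24.3221361  102.45935717   0.
  48.88028491]
T [  9.06483388   3.84910798  15.61067614 101.76156816   0.
  99.06483388]
3.925 [0.52514815 0.21467759 0.41994784] [-1.79993736e+02  3.81621843e-03  8.99682361e+01]
```

View pics/wB.png

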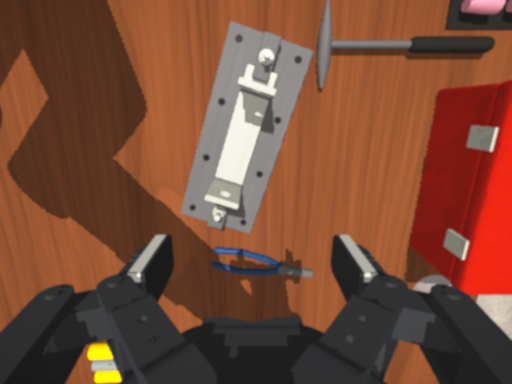

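View pics/wT.png

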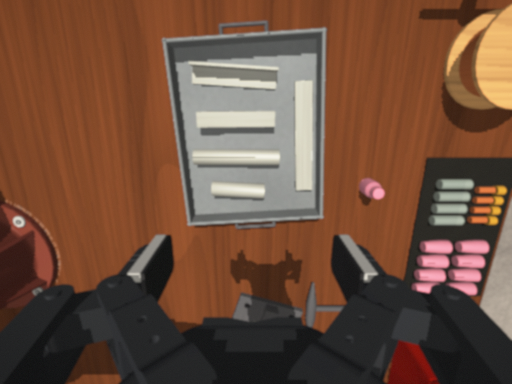

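```bash
python3 - <<'E'
import cv2,numpy as np
a=cv2.imread("pics/wB.png")[10:245,170:330]; b=cv2.imread("pics/wT.png")[95:215,180:330]
A=cv2.resize(a,None,fx=2.5,fy=2.5,interpolation=cv2.INTER_CUBIC); B=cv2.resize(b,None,fx=2.5,fy=2.5,interpolation=cv2.INTER_CUBIC)
o=np.zeros((590,790,3),np.uint8); o[:A.shape[0],:A.shape[1]]=A; o[:B.shape[0],410:410+B.shape[1]]=B
cv2.imwrite("pics/crop1.png",o)
E
python3 - <<'E'
from h import *
d=np.load("T.npz"); C=(d["K"],d["R"],d["t"])
for n,p,q,z in (("long",(193,157),(280,158),.0175),("sq",(197,120),(275,119),.029),("short",(211,189),(265,191),.0175)):
    a,b=onz(C,p,z),onz(C,q,z); print(n,a,b,np.linalg.norm(a-b))
E
```

```text
long [0.4202351  0.20421248 0.0175    ] [0.57390687 0.20231459 0.0175    ] 0.15368349775351603
sq [0.43336422 0.26812036 0.029     ] [0.56253184 0.26961639 0.029     ] 0.12917628422870617
short [0.44938709 0.14512476 0.0175    ] [0.54820032 0.14122911 0.0175    ] 0.0988899939858798
```

View pics/crop1.png

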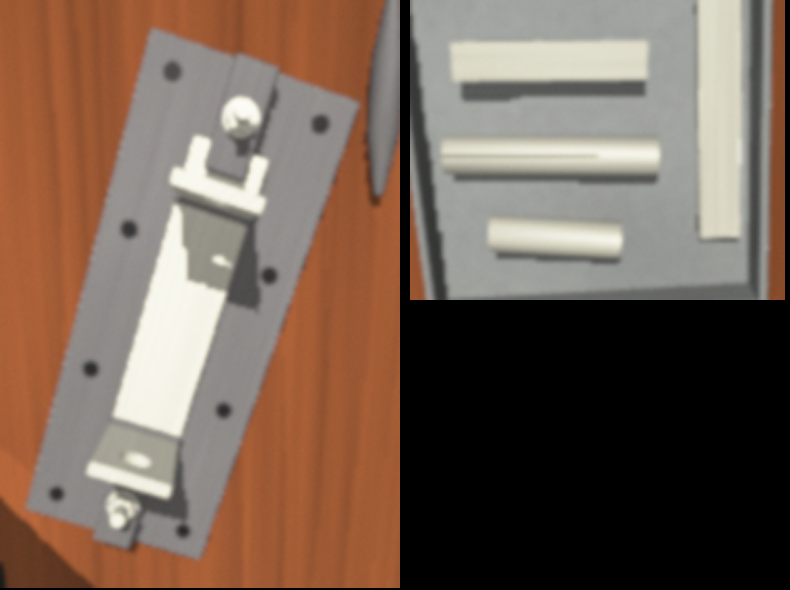

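```bash
cat > fit.py <<'E'
from h import *
from scipy.optimize import least_squares
np.set_printoptions(precision=4,suppress=True)
d=np.load("B.npz"); C=(d["K"],d["R"],d["t"])
# model pts, crop px
P=[(-.07,.17,.012,151,28),(.07,.17,.012,359,102),(.07,-.17,.012,200,559),(-.07,-.17,.012,27,510),
(-.025,.080,.115,172,186),(.025,.080,.115,264,215),(-.025,.088,.115,173,168),(.025,.088,.115,267,200),
(-.025,-.080,.115,90,462),(.025,-.080,.115,172,487),(-.025,-.088,.115,87,474),(.025,-.088,.115,168,498)]
P=np.array(P); px=P[:,3:]/2.5-0.3+[170,10]
def W(p,X): c,s=np.cos(p[2]),np.sin(p[2]); return np.c_[X[:,0]*c-X[:,1]*s+p[0],X[:,0]*s+X[:,1]*c+p[1],X[:,2]]
def fit(m): 
    r=least_squares(lambda p:(proj(C,W(p,P[m,:3]))-px[m]).ravel(),[.535,-.25,-.29]); return r.x,r.fun.reshape(-1,2)
if __name__=="__main__":
    for m in (np.arange(12),np.arange(4),np.arange(4,12)):
        x,f=fit(m); print(x,np.degrees(x[2])); print(f.T)
    x,_=fit(np.arange(12))
    L=P[:,:3]; ims=[]
    for n in ("scene","side"):
        im=cv2.imread(f"pics/{n}0.png"); Q=proj(cal(n),W(x,np.vstack([L,[[0,.08,.087],[0,-.08,.087]]])))
        c=Q.mean(0).astype(int); x0,y0=c[0]-50,c[1]-60; s=4
        cr=cv2.resize(im[y0:y0+120,x0:x0+99],None,fx=s,fy=s,interpolation=cv2.INTER_CUBIC)
        for q in Q: cv2.circle(cr,tuple(((q+.5-[x0,y0])*s).astype(int)),2,(0,0,255),-1)
        ims.append(cr)
    cv2.imwrite("pics/ov.png",np.hstack(ims)); print(robot.tip_reach)
E
python3 fit.py
```

```text
[ 0.5155 -0.2743 -0.3088] -17.694190993186943
[[ 0.2123  0.8718  0.1873 -0.727  -0.6908 -1.0466  0.7128 -0.2376  0.2689
   0.2344  0.0626  0.2634]
 [-0.4889  0.1883  0.9993  0.1988 -0.9685 -0.1485 -0.0949 -0.319   0.3172
   0.1429  0.4501  0.5681]]
[ 0.5153 -0.2741 -0.3057] -17.515464124356562
[[-0.289   0.49    0.3745 -0.5958]
 [-0.5615 -0.1673  0.909   0.3074]]
[ 0.5156 -0.2743 -0.3134] -17.958191577772002
[[-0.3526 -0.7718  1.0804  0.0651  0.0821  0.0082 -0.1476  0.0147]
 [-0.931   0.0645 -0.0475 -0.0941  0.1994  0.1673  0.3263  0.585 ]]
0.0726
```

View pics/ov.png

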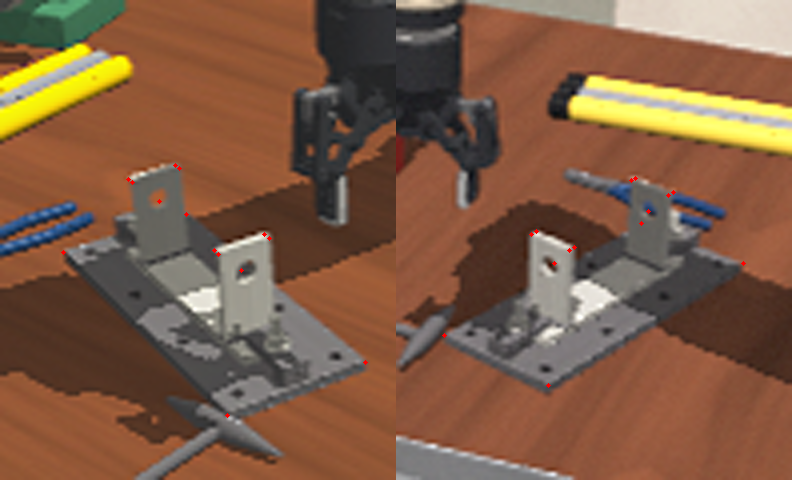

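```bash
python3 - <<'E'
from h import *
np.set_printoptions(precision=4,suppress=True)
d=np.load("T.npz"); C=(d["K"],d["R"],d["t"])
a,b=onz(C,(192.3,157.2),.0175),onz(C,(279.9,157.6),.0175); m=(a+b)/2; yaw=np.degrees(np.arctan2(b[1]-a[1],b[0]-a[0])); print(m,yaw)
R=[180,0,yaw]
robot.set_gripper(.046); print(robot.observe()["gripper_width"])
robot.move_pose([m[0],m[1],.17],R)
g=robot.line_to([m[0],m[1],.078],vel=.08,guard=8)
o=robot.observe(); print("guard",g,o["tool_pos"],o["ft_force"],o["time"])
if not g:
    robot.set_gripper(0); o=robot.observe(); print(o["gripper_width"],o["tool_pos"],o["ft_force"])
    if o["gripper_width"]>.02:
        robot.line_to([m[0],m[1],.27],vel=.12); robot.pause(.3); o=robot.observe(); print(o["gripper_width"],o["tool_pos"],o["tcp_rot"],o["ft_force"],o["time"])
        K,Rr,t=cal("wrist"); np.savez("L.npz",K=K,R=Rr,t=t,tp=o["tool_pos"],yaw=yaw)
        ims=[robot.grab_frame("wrist"),robot.grab_frame("side")]
        cv2.imwrite("pics/lift.png",cv2.resize(np.hstack(ims),None,fx=.78,fy=.78,interpolation=cv2.INTER_AREA)); cv2.imwrite("pics/liftw.png",ims[0])
E
```

```text
[0.4963 0.2034 0.0175] -0.30670102308866565
0.04627157978499652
guard False [0.4968 0.2035 0.0786] [0.1564 0.496  0.4369] 9.6083
0.0249558023138841 [0.4968 0.2035 0.0788] [-0.9211 -0.6619  6.5895]
0.025126400359644963 [0.4963 0.2034 0.2698] [179.9963   0.0186  -0.3055] [ 0.2085  0.3339 -2.2804] 11.975
```

View pics/lift.png

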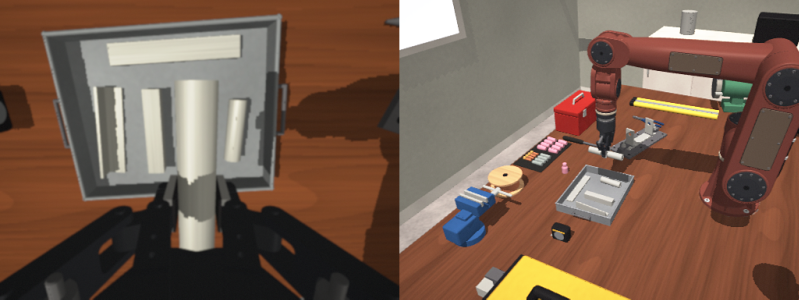

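```bash
python3 - <<'E'
from h import *
np.set_printoptions(precision=4,suppress=True)
im=cv2.imread("pics/liftw.png"); g=cv2.cvtColor(im,cv2.COLOR_BGR2GRAY).astype(float)
for r in (104,110,120,140,160,180,200,215): 
    print(r,g[r,218:236].astype(int),g[r,270:288].astype(int))
for c in (235,245,252,260,270): print(c,g[92:112,c].astype(int))
d=np.load("L.npz"); print(d["R"],d["t"],d["tp"])
C=(d["K"],d["R"],d["t"])
# predicted end circle and silhouettes for nominal pose: axis 60.5 mm ahead of TCP
tp=d["tp"]; th=np.linspace(0,2*np.pi,60)
for zoff in (.058,.0605,.063):
  for e in (.075,):
    c=proj(C,np.c_[np.full(60,tp[0]+e),tp[1]+.0135*np.cos(th),tp[2]-zoff+.0135*np.sin(th)])
    print(zoff,"end box",c.min(0),c.max(0))
E
```

```text
104 [156 155 155 156 155 154 155 159 162 167 172 177 182 184 189 194 198 205] [161 158 154 150 146 138 131 125 120 120 134 145 148 148 147 145 145 145]
110 [154 156 156 157 155 152 153 159 163 168 172 177 183 186 191 196 201 207] [161 159 155 151 144 136 129 122 116 118 130 142 146 147 147 147 146 145]
120 [100 130 151 156 153 148 151 158 163 166 171 177 183 186 191 196 201 208] [161 158 154 149 142 136 128 120 115 119 132 143 144 144 145 143 144 143]
140 [ 83 101 131 152 158 157 155 157 162 167 172 177 182 187 191 195 200 207] [159 156 153 146 140 132 124 117 117 126 139 144 145 145 144 146 147 146]
160 [ 82  84 100 130 150 156 157 161 165 167 170 175 181 187 191 196 201 206] [158 154 150 143 135 128 121 116 123 136 145 148 147 146 146 147 146 146]
180 [ 81  81  84  99 130 151 153 148 152 163 168 174 178 185 191 195 200 206] [157 152 146 139 130 123 117 119 133 147 151 152 152 152 151 150 149 147]
200 [ 83  83  83  82  84 100 130 151 158 162 168 172 177 183 191 195 199 205] [155 149 143 136 126 119 116 126 140 149 151 150 149 149 148 147 145 148]
215 [155 155 155 155 155 155 155 155 150 155 164 172 176 181 188 193 199 205] [152 146 139 131 123 116 116 129 143 151 152 151 152 153 153 152 153 152]
235 [157 157 157 156 157 156 156 156 157 161 174 194 205 208 208 207 208 207
 207 208]
245 [156 156 156 157 156 158 157 157 156 164 198 226 233 234 233 234 233 233
 233 233]
252 [155 156 156 156 155 156 155 154 154 161 183 207 217 217 217 217 216 216
 216 217]
260 [153 153 155 154 156 155 155 155 156 159 169 183 187 189 188 188 188 189
 188 188]
270 [151 151 151 153 152 153 153 153 153 154 155 158 161 161 160 161 161 160
 161 160]
[[-0.0055 -1.     -0.0006]
 [-0.957   0.0051  0.29  ]
 [-0.29    0.0022 -0.957 ]] [0.2068 0.4456 0.489 ] [0.4963 0.2034 0.2698]
0.058 end box [221.8761 101.5607] [282.281  102.5763]
0.0605 end box [222.4678 101.6676] [281.6914 102.6462]
0.063 end box [223.0368 101.7701] [281.1252 102.7138]
```

```bash
cat > edge.py <<'E'
from h import *
np.set_printoptions(precision=4,suppress=True)
def snap(tag):
    robot.pause(.3); o=robot.observe(); K,R,t=cal("wrist")
    im=robot.grab_frame("wrist"); cv2.imwrite(f"pics/{tag}w.png",im)
    for n in ("scene","side"): cv2.imwrite(f"pics/{tag}{n}.png",robot.grab_frame(n))
    np.savez(f"{tag}.npz",K=K,R=R,t=t,tp=o["tool_pos"],rot=o["tcp_rot"]); print(o["tool_pos"],o["tcp_rot"],o["ft_force"],o["gripper_width"],o["time"])
def crop(f,c,w,h,s):
    im=cv2.imread(f); x0,y0=int(c[0]-w/2),int(c[1]-h/2)
    return cv2.resize(im[y0:y0+h,x0:x0+w],None,fx=s,fy=s,interpolation=cv2.INTER_CUBIC),x0,y0
E
python3 - <<'E'
from edge import *
robot.move_pose([.5155,-.2743,.24],[180,0,72.3]); snap("P")
a,x0,y0=crop("pics/Pw.png",(252,150),160,240,2.45); print("wrist crop",x0,y0)
out=[a]
tp=np.array([.5155,-.2743,.18])
col=[]
for n in ("scene","side"):
    c=proj(cal(n),tp)[0]; b,x0,y0=crop(f"pics/P{n}.png",c,96,72,4); print(n,c,x0,y0); col.append(b)
b=np.vstack(col); h=min(len(a),len(b)); cv2.imwrite("pics/pre.png",np.hstack([a[:h],b[:h]]))
E
```

```text
[ 0.5155 -0.2742  0.24  ] [179.9998   0.0011  72.3092] [ 0.5419 -0.5727 -2.6308] 0.024933626707925247 15.8333
wrist crop 172 30
scene [217.0998 135.1166] 169 99
side [309.3919 144.7669] 261 108
```

View pics/pre.png

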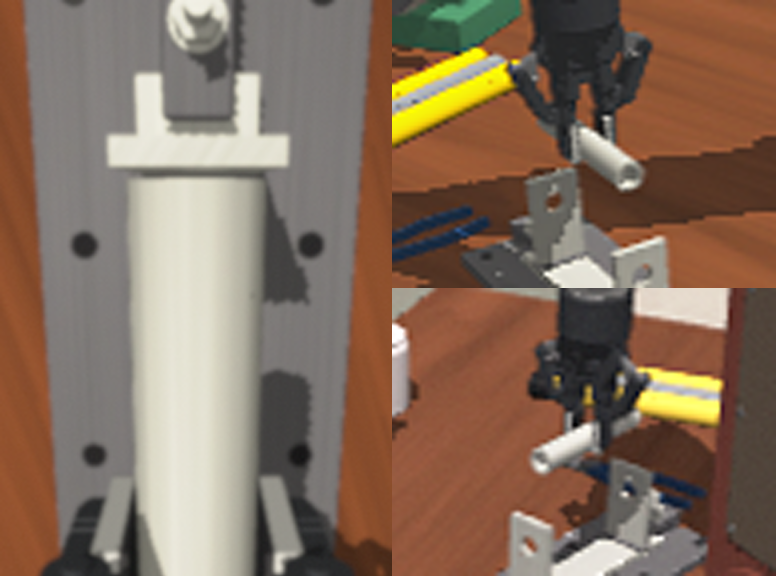

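```bash
cat > tubefit.py <<'E'
from edge import *
from scipy.optimize import least_squares
from scipy.spatial.transform import Rotation as Ro
from fit import W
def sil(C,c,ax,rows):
    # silhouette line columns of cylinder at given image rows
    K,R,t=C; o=-R.T@t; n=c-o; n=n-ax*(n@ax); D=np.linalg.norm(n); u=n/D; v=np.cross(ax,u)
    a=np.arccos(.0135/D); out=[]
    for s in (1,-1):
        q=c+.0135*(-u*np.cos(a)+s*v*np.sin(a)); p=proj(C,np.array([q+.02*ax,q+.07*ax]))
        out.append(p[0,0]+(rows-p[0,1])*(p[1,0]-p[0,0])/(p[1,1]-p[0,1]))
    return np.sort(np.array(out),0)
def run(tag,rows=np.arange(112,206,4)):
    d=np.load(f"{tag}.npz"); C=(d["K"],d["R"],d["t"]); g=cv2.cvtColor(cv2.imread(f"pics/{tag}w.png"),cv2.COLOR_BGR2GRAY).astype(float)
    E=[]
    for r in rows:
        e=[]
        for lo,hi in ((217,237),(270,290)):
            w=np.abs(np.gradient(g[r,lo:hi])); k=np.argmax(w[1:-1])+1
            den=w[k-1]-2*w[k]+w[k+1]; e.append(lo+k+(0.5*(w[k-1]-w[k+1])/den if den else 0))
        E.append(e)
    E=np.array(E).T
    Rt=Ro.from_euler("xyz",d["rot"],degrees=True).as_matrix()
    def f(p):
        ax=Rt@Ro.from_euler("yz",[p[2],p[3]]).apply([1,0,0]); c=d["tp"]+Rt@np.array([0,p[0],p[1]])
        return (sil(C,c,ax,rows)-E).ravel()
    r=least_squares(f,[0,.06,0,0],loss="soft_l1",f_scale=.3,x_scale=[.001,.001,.01,.01]); print(tag,"lat,zoff,pitch,yaw",r.x,"rms",np.sqrt(np.mean(r.fun**2))); print(E[:,::4]); print((f(r.x)).reshape(2,-1)[:,::4])
    return r.x,C,d
if __name__=="__main__":
    x,C,d=run("P")
    B=[.5155,-.2743,-.3088]; Q=proj(C,W(B,np.array([[-.025,.08,.115],[.025,.08,.115],[-.025,.088,.115],[.025,.088,.115]]))); print((Q-[172,30])*2.45)
E
python3 tubefit.py
```

```text
P lat,zoff,pitch,yaw [-0.0011  0.0695  0.0365  0.0046] rms 1.9434516106748378
[[224.2391 223.8846 225.1087 224.7941 225.95   225.8913]
 [283.1452 279.0333 278.881  275.5    275.1667 277.3   ]]
[[-0.3137  0.4904 -0.2841  0.4801 -0.2262  0.282 ]
 [-3.344   0.1837 -0.2481  2.5487  2.2979 -0.4196]]
[[109.0919 165.834 ]
 [288.4391 165.8145]
 [107.989  135.1972]
 [289.6144 135.1704]]
```

```bash
python3 - <<'E'
from edge import *
from fit import W
im=cv2.imread("pics/Pw.png").astype(int); 
for r in (106,120,140,160,180,200):
    print(r,"L",(im[r,218:230,2]-im[r,218:230,0]),im[r,218:230,1]); print("   R",(im[r,268:286,2]-im[r,268:286,0]),im[r,268:286,1])
B=[.5155,-.2743,-.3088]
for n,c in (("scene",(228.25-.4,143-.4)),("side",(298.25-.4,151.5-.4))):
    for z in (.0605,.065,.07): print(n,c,z,proj(cal(n),W(B,np.array([[0,.075,.24-z]]))))
A=[];b=[]
o=[ray(cal(n),c) for n,c in (("scene",(227.85,142.6)),("side",(297.85,151.1)))]
M=sum(np.eye(3)-np.outer(d,d)/(d@d) for _,d in o); v=sum((np.eye(3)-np.outer(d,d)/(d@d))@p for p,d in o); print("end triang",np.linalg.solve(M,v),"expect",W(B,np.array([[0,.075,.24]])))
E
```

```text
106 L [ 5  6  4  5  6  9 13 16 17 18 19 21] [129 129 127 127 128 136 150 165 174 180 188 197]
   R [18 19 18 19 18 17 18 16 15 14 12 12  8  3  4  5  6  7] [184 182 182 179 176 169 163 154 144 135 125 115  96  89 105 119 124 124]
120 L [ 5  5  5  4  5  8 14 17 18 19 19 19] [129 130 127 126 126 134 152 168 174 179 186 194]
   R [18 19 18 19 18 17 16 15 15 14 12 11  6  3  2  2  3  4] [185 183 180 178 175 166 159 149 140 131 121 105  85  69  65  65  65  67]
140 L [ 6  6  5  5  4  5  9 13 17 19 20 20] [127 126 125 124 123 125 134 152 169 178 185 191]
   R [19 19 19 20 19 17 17 15 13 13 12 10  4  3  1  2  2  2] [184 181 180 177 171 165 155 146 136 127 113  94  74  66  66  66  67  67]
160 L [ 7  6  6  6  5  6  9 14 17 17 19 20] [125 125 123 124 121 124 133 155 170 179 183 190]
   R [19 19 19 18 17 17 16 14 13 12 10  7  5  5  5  4  6  5] [185 181 179 174 168 158 149 139 129 119 113 115 121 123 123 123 123 123]
180 L [ 6  6  6  5  5  5  5  9 14 19 20 21] [124 122 122 122 119 120 119 126 149 169 181 187]
   R [18 18 18 18 17 16 16 14 13 12  9  6  6  5  5  5  5  4] [182 179 176 171 164 155 146 134 124 118 116 118 119 118 114 109 106 103]
200 L [ 5  6  5  6  5  5  5  6 11 15 18 18] [123 121 121 122 122 121 121 126 144 164 178 186]
   R [20 19 18 17 17 15 14 13 12  9  5  2  2  3  2  2  3  2] [181 178 174 166 158 147 138 127 114  97  78  67  66  65  65  65  65  64]
scene (227.85, 142.6) 0.0605 [[227.4668 143.0326]]
scene (227.85, 142.6) 0.065 [[227.5559 144.22  ]]
scene (227.85, 142.6) 0.07 [[227.6545 145.5339]]
side (297.85, 151.1) 0.0605 [[297.8439 150.8583]]
side (297.85, 151.1) 0.065 [[297.796 151.865]]
side (297.85, 151.1) 0.07 [[297.743  152.9805]]
end triang [ 0.5374 -0.2014  0.1802] expect [[ 0.5383 -0.2028  0.24  ]]
```

```bash
python3 - <<'E'
from tubefit import *
import tubefit
d=np.load("P.npz"); C=(d["K"],d["R"],d["t"]); Rt=Ro.from_euler("xyz",d["rot"],degrees=True).as_matrix()
rows=np.array([106,120,140,160,180,200]); 
L=np.array([223.7,223.9,224.9,225,225.8,226.2]); R=np.array([279.9,279.4,278.9,278.2,277.7,277.1]); w=R-L; print("w",w)
for zo in (.058,.0605,.063):
  for p in (-.05,0,.05):
    ax=Rt@Ro.from_euler("yz",[p,0]).apply([1,0,0]); s=sil(C,d["tp"]+Rt@np.array([0,0,zo]),ax,rows); print(zo,p,w/(s[1]-s[0]), ((L+R)/2-s.mean(0))[[0,5]])
E
```

```text
w [56.2 55.5 54.  53.2 51.9 50.9]
0.058 -0.05 [0.9611 0.9606 0.9511 0.9538 0.9475 0.9465] [-1.7998 -1.8196]
0.058 0 [0.9335 0.9353 0.9293 0.9354 0.9328 0.9355] [-1.8435 -1.8358]
0.058 0.05 [0.9059 0.9098 0.9072 0.9166 0.9176 0.9242] [-1.89  -1.853]
0.0605 -0.05 [0.9797 0.9792 0.9695 0.9722 0.9658 0.9648] [-1.7718 -1.7938]
0.0605 0 [0.9521 0.9539 0.9478 0.954  0.9513 0.9541] [-1.8138 -1.8089]
0.0605 0.05 [0.9244 0.9284 0.9258 0.9354 0.9365 0.9431] [-1.8585 -1.825 ]
0.063 -0.05 [0.9982 0.9977 0.9878 0.9906 0.9841 0.983 ] [-1.7449 -1.7691]
0.063 0 [0.9706 0.9725 0.9663 0.9726 0.9699 0.9728] [-1.7853 -1.7831]
0.063 0.05 [0.943  0.9471 0.9444 0.9542 0.9553 0.9621] [-1.8282 -1.7981]
```

```bash
python3 - <<'E'
from edge import *
x,y=.5155+.0008*.953,-.2743-.0008*.304
R=[180,0,72.3]
robot.line_to([x,y,.21],vel=.08)
g=robot.line_to([x,y,.1478],vel=.04,guard=5); print("guard",g)
snap("Q")
a,x0,y0=crop("pics/Qw.png",(252,120),160,200,2.5); print("wrist crop",x0,y0)
col=[]
for n in ("scene","side"):
    C=cal(n); c=proj(C,[x,y,.087])[0]; b,x0,y0=crop(f"pics/Q{n}.png",c,92,62,4); print(n,x0,y0); col.append(b)
b=np.vstack(col); h=min(len(a),len(b)); cv2.imwrite("pics/in.png",np.hstack([a[:h],b[:h]]))
E
```

```text
guard False
[ 0.5163 -0.2746  0.1479] [179.9948   0.005   72.2977] [-0.3924  0.5294 -1.7928] 0.024987963743125834 18.5167
wrist crop 172 20
scene 173 127
side 261 133
```

View pics/in.png

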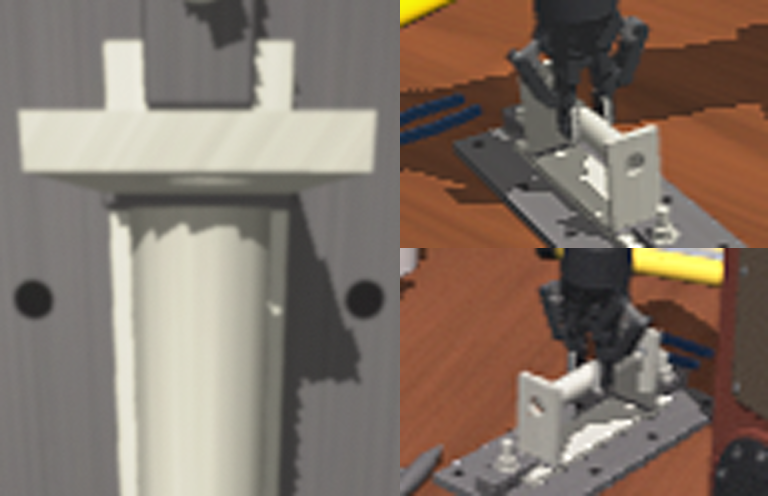

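```bash
python3 - <<'E'
from edge import *
from scipy.spatial.transform import Rotation as Ro
d=np.load("Q.npz"); C=(d["K"],d["R"],d["t"]); Rt=Ro.from_euler("xyz",d["rot"],degrees=True).as_matrix(); tp=d["tp"]
im=cv2.imread("pics/Qw.png").astype(int)
print("lug row L",im[76,174:186,1],"R",im[76,314:328,1]); print("rows c252",im[58:70,252,1],im[84:108,252,1]); print("rows lug edge c190",im[60:68,190,1],im[84:94,190,1])
print("tube L",im[150,212:234,1],"R",im[150,270:292,1])
L=lambda p,z: Rt.T@(onz(C,p,z)-tp)*1000
k=lambda u,v:(u/2.5+172-.3,v/2.5+20-.3)
print("lug inner L,R",L(k(22,172),.115),L(k(375,172),.115)," outer",L(k(18,111),.115),L(k(377,111),.115))
print("tube end L,R",L(k(132,207),.087),L(k(270,207),.087),"row150 centre",L(((225+279)/2,150),.087))
# scene/side: holes expected vs seen
from fit import W
B=[.5155,-.2743,-.3088]
for n in("scene","side"): print(n,proj(cal(n),W(B,np.array([[0,.088,.087],[0,0,.0998]]))))
E
```

```text
lug row L [121 121 121 120 122 147 190 220 224 222 221 220] R [213 213 214 215 214 212 201 174 137 116 114 113 115 112]
rows c252 [113 109 100  86  83 117 171 210 221 220 219 219] [211 211 210 198 165 127 125 142 143 132 113 102  94  81  66  59  62  67
  86 105 112 113 113 111]
rows lug edge c190 [122 123 129 153 192 218 222 222] [220 221 219 205 171 127 109 116 122 122]
tube L [121 121 120 123 138 178 217 228 229 229 230 227 212 183 167 168 172 181
 190 196 200 202] R [169 165 160 151 143 133 123 115 111 113 117 119 119 119 111  93  71  61
  60  59  60  60]
lug inner L,R [ 80.1651 -26.1485  32.878 ] [80.1567 24.0448 32.8826]  outer [ 88.1214 -26.0944  32.8773] [88.1101 23.7287 32.8818]
tube end L,R [ 75.843  -13.3805  60.8796] [75.8396 11.9876 60.8819] row150 centre [53.9758 -0.7417 60.8826]
scene [[231.0523 168.0636]
 [218.9152 155.0767]]
side [[294.8742 172.1547]
 [308.3155 162.0189]]
```

```bash
python3 - <<'E'
from h import *
robot.pause(.5); o=robot.observe(); print(o["time"],o["tool_pos"],o["gripper_width"],o["ft_force"],abs(o["qvel"]).max())
robot.job_done()
E
```

```text
19.1667 [ 0.5162851  -0.27453861  0.14781244] 0.02496323221650719 [-0.73605184  0.34990307 -3.01311706] 0.1111611481489814
the job is handed in; nothing more can be done
```

The long tube is held in the gripper between the bracket's lugs, and I handed the job in at 19.2 s of the 48 s allowed. No verdict is reported.

**What I did:** I found the tube and bracket in the wrist images. I gripped the tube at mid length with the jaws only part open, to clear the pieces beside it. I then lifted it alone, turned it to the bracket line (-17.7°) and lowered it between the lugs. No contact force tripped the stop on the way down.

**Last checks:**
- **Across the hole line:** the tube is about 0.4 mm off centre by the wrist camera.
- **Along the hole line:** the gap is 4.3 mm at the +y lug. The other end is hidden, and the known lengths put it at about 5.7 mm.
- **Height:** worked out from the pickup height, with the scene and side cameras agreeing to 1–2 mm. I did not measure it directly in the final position.
- **Level and steady:** the wrist images before lowering fitted a level tube, and the arm was at rest.
- **The rest:** the other four pieces were in the tray in the picture taken after the lift. I did not check the bench things' positions separately; nothing was moved near them.

**What disagreed:** the gripper reads 25 mm and the tube looks about 4% thinner in the wrist image than its stated 27 mm. If that came from height instead of diameter, the tube would sit several millimetres lower, past the 6 mm limit. The scene and side cameras contradict that, so I kept the 27 mm geometry.

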